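Sort the washed wheel-hub parts onto their kitting stands

TASK

Sort the washed parts of a wheel hub, which lie mixed on the right front part of the bench, for the rebuild; the toothed pinion among them belongs to another job and stays where it lies, and the spares along the back wall are not meant. Thread both ball bearings onto the post of the round blue stand, the large one at the bottom, flat on its seat, and the small one on top of it; put the bronze bush fully down over the brass stub of the black board and the steel bush fully down over its steel stub; lay the wheel nut flat, flange down, in the round steel dish. Let go of everything and leave it at rest.

Things in the scene. Friction and masses are not known exactly. Their poses are not given: they have to be found in the camera images.
- large_bearing: The larger of two grey ball bearings: outside 62 mm, 17 mm thick, bore about 25 mm (a 21 mm pin passes freely). Lies flat and loose on the right front part of the bench at the start. Origin at the centre of its underside, z up along the bore.
- small_bearing: The smaller ball bearing: outside 52 mm, 15 mm thick, bore about 20 mm (a 17 mm pin passes freely). Lies flat and loose on the right front part. Origin at the centre of its underside, z up along the bore.
- bronze_bush: Golden bronze bush, a plain sleeve of 44 mm outside and 40 mm height, bore about 28 mm (a 19 mm pin passes freely). Stands upright on the right front part. Origin at the centre of its underside, z up along the bore.
- steel_bush: Grey steel bush, a plain sleeve of 38 mm outside and 50 mm height, bore about 24 mm (a 20 mm pin passes freely). Stands upright on the right front part. Origin at the centre of its underside, z up along the bore.
- wheel_nut: Steel wheel nut with a round flange: flange 42 mm across and 4 mm thick at the bottom, hexagon above it 18 mm high, 30 mm across flats, 36 mm across corners, 22 mm high in all. Lies flange down on the right front part. Origin at the centre of its underside; z up, two of the hexagon's flats face its own +y and -y.
- pinion: Grey steel pinion, a toothed wheel of 60 mm across and 16 mm thickness with a hub 20 mm high. Lies flat and loose among the parts; it does not belong to the hub and stays where it is. Origin at the centre of its underside, z up.
- bearing_spindle: Fixed stand for bearings: round blue foot of 96 mm, top at 8 mm height; steel seat of 34 mm diameter, top at 12 mm; one upright steel post of 12 mm diameter, straight to 41 mm, then a cone ending 4 mm wide at 52 mm. Origin on the post's axis at bench height, z up. The seated large bearing has its underside at 12 mm, the small one on top of it at 29 mm.
- bush_board: Fixed black plastic board, 166 x 76 mm (long along own x), top at 10.5 mm height. Two stubs at y = 0: golden brass at own x = -45 mm, grey steel at own x = +45 mm. Each: flat round seat (46 mm brass, 40 mm steel) with its top at 12 mm, and a 14 mm post straight to 29 mm, then a cone ending 4 mm wide at 40 mm. A seated bush's underside is at 12 mm. Origin under the board's centre at bench height, z up.
- parts_dish: Fixed round open dish of stainless steel for nuts and bolts, empty: 130 mm across the rim, flat floor of about 110 mm diameter at 4 mm height, rim at 19 mm. Origin at its centre at bench height, z up. Close behind the stands tool cases are stacked 250 mm high (world x over 0.51 m, y from -0.10 to 0.36 m): keep the hand in front of them. A grinder 90 mm high lies right of the parts (x over 0.63, y below -0.33).
There are look-alikes about, which are no part of the job. What is shaped like the wheel_nut but turquoise is not meant.

How it is judged:
By the outcome, as a careful person would: the job done as asked, in the order asked, and still so for the second after the job is handed in, with the robot touching nothing.
It also fails if it takes over 128 s, if anything falls off the work surface, if the arm or the gripper's body presses on something with over 40 N, if the wrist force passes 120 N, or if a joint passes its speed limit or range.

ROBOT

A 6-joint arm with a two-finger parallel gripper is mounted at the origin on a cart in front of the work surface, level with it; the furniture and walls round the work are solid. World frame = base frame: x ahead of the robot, y to its left, z up, the work surface at z = 0. Lengths are in m, angles in degrees, forces in N, time in s.
With the tool pointing down it reaches from about 0.3 to 0.75 m from the base axis. Payload 8.5 kg.
Tool frame: the origin (TCP) lies at the very end of the fingers, on their centre line; the grasp point (between the pads) lies 19 mm behind it; z points along the fingers, y is the line along which they close (so a half turn about z gives the same grasp; the last joint's range is limited). The gripper opens to 85 mm and grips with 20 to 120 N. Pads are 22 mm wide; open, the fingers measure 114 mm over their backs; the gripper's body (76 mm by 85 mm) begins 54 mm behind the grasp point. The pads swing forward as they close: fully open they stand 13 mm farther back than shut.
Start: joints at [-88.654, 21.807, 74.336, -0, 83.858, -12.336], TCP at [0.13, -0.534, 0.231] pointing down, gripper open.
Joint ranges: [-178.18, 178.18], [-50.72, 133.34], [12.68, 142.11], [-81.47, 261.47], [9.98, 163.14], [-165.26, 165.26]. Speed limits (degrees/s): [136.94, 136.94, 180, 180, 180, 180].

INTERFACE

Orientations are given as a 3x3 rotation matrix whose columns are the frame's x, y, z axes.
In Python, from rig import * gives the robot as it stands. The module is installed in compiled form; this text tells all that it offers.
- The arm moves only by the shell command python3 -m pendant 'ROWS' [OPENING] [FORCE]. ROWS is JSON, a list of rows, each a list of 2 entries, a list of its own where there are three numbers: the shift along the tool's x, y, z as a fraction of full scale, then the turn, a rotation vector about the tool's x, y, z as a fraction of full scale. A call has 1 to 8 rows; each row shifts and turns the commanded pose from where the row before left it, along the tool's axes as they then stand; what a row does not reach is not made up. Full scale, the value 1, is 40 mm for a shift and 5 degrees for a turn. A row lasts 1/8 s, in which the tool goes at most 62.5 mm and 10.7 degrees, less where a joint would pass 70% of its speed; a pose out of reach is approached as far as the arm can. A call with a number of a shift or a turn outside -1 to 1 is refused whole. A call with a gripper value outside its range is refused whole. OPENING is the opening, from 0 (shut) to 1 (fully open), set as the call begins (- or left out, the last holds). The fingers move at their own pace and stop on an object; FORCE is the grip in N (left out, the last holds). Time passes only in rows, so rows that do not move let the fingers close. It gives the time, the measured TCP pose, the force, the opening and the grip force at its end, in the units of the state.
- observe(): the state, without advancing time (a new reading comes with each control period).
- get_image(name): name is "side" or "top"; returns a dict with "img" (400x640x3 uint8, blue, green, red), "range_z" (400x640 float32, m along the optical axis (not along the pixel's ray), 0 where there is no reading), "camera_matrix" (3x3 intrinsics, pixels), "dist_coeffs" ([k1, k2, p1, p2, k3] as OpenCV has them; the pictures are not rectified), "eye" and "rotation" of the camera in the world. Camera axes: x right, y down, z forward; pixel columns grow to the right and rows downward; lengths in m; the calibration is good to about 2 mm. A picture is of the moment at which its call begins.
- close_job(): hands the job in; it is judged then, once.
Trained networks look in the newest picture that a camera, given by its name, has taken for a name from the list of things; names that differ only in an ending like _2 or _b are one class to them, and where a whole thing is asked for, a point or a joint stands for the part that bears it (a point fixed in the world has none). Each returns a list of dicts, best first, with "conf" (0 to 1); they miss things now and then, are a little off and sometimes report something else, mostly with a low value. They report only what shows in the picture. A call takes as long as a camera call. They do not tell look-alikes from the thing itself.
- regions_of(camera, query): "mask" (400x640 bool, what is visible of it).
- landmark_of(camera, query): "point" ([x, y, z] in m, in world coordinates, good to about 4 mm: a listed point, or the origin of a listed thing).
The state is a dict: "time_s": time; "q": joint angles; "qvel": joint speeds; "joint_efforts": joint torques, N m; "position": TCP position; "tool_rot": TCP orientation; "ft_force": force on the tool from outside, world axes, zero at the start; "wrist_torque": the same for the moment, N m; "grip_width": finger opening in m; "gripper_force": force on a finger pad.
Only numpy, scipy, OpenCV 4.12 (cv2) and the standard library are available. Lean on these libraries where they do the work, as an engineer would, in place of code of your own. Each camera call takes 0.05 s, during which the arm holds its last target. There are 200 camera calls.

## Working session

There is one attempt and no reset: what is moved stays moved. The work goes in short steps, Python scripts to look and compute and a shell command to move; the robot and the scene stay as the last step left them, time stands still between calls to the robot, and variables do not carry over. Pictures are saved under pics/ and viewed, at most 14 in all, crops included, and the job is handed in when it is done.

```bash
mkdir -p pics
cat > h.py <<'E'
from rig import *
import numpy as np, cv2
def s(): 
    o=observe(); print(o["time_s"],np.round(o["position"],4).tolist(),np.round(o["tool_rot"],3).tolist(),o["grip_width"],o["gripper_force"],np.round(o["ft_force"],1)); return o
def cloud(im):
    h,w=im["range_z"].shape; u,v=np.meshgrid(np.arange(w),np.arange(h))
    p=cv2.undistortPoints(np.stack([u,v],-1).reshape(-1,1,2).astype(np.float32),np.array(im["camera_matrix"]),np.array(im["dist_coeffs"])).reshape(h,w,2)
    z=im["range_z"]; c=np.dstack([p[...,0]*z,p[...,1]*z,z])
    P=c@np.array(im["rotation"]).T+np.array(im["eye"]); P[z==0]=np.nan
    return P
E
python3 - <<'E'
from h import *
s()
for n in("top","side"):
    im=get_image(n); cv2.imwrite(f"pics/{n}0.png",im["img"]); print(n,im["eye"],np.round(im["rotation"],2).tolist())
    for q in "large_bearing small_bearing bronze_bush steel_bush wheel_nut pinion bearing_spindle bush_board parts_dish".split():
        print(q,[(round(d["conf"],2),np.round(d["point"],3).tolist()) for d in landmark_of(n,q)][:4])
E
```

```text
0.0 [0.1301, -0.5341, 0.2307] [[0.972, 0.237, -0.0], [0.237, -0.972, 0.001], [0.0, -0.001, -1.0]] 0.08560550182271855 0.0 [ 0.6 -0.3 -0.1]
top [ 0.04523981 -0.08518217  1.65854303] [[0.02, -0.96, 0.29], [-1.0, -0.02, 0.0], [0.0, -0.29, -0.96]]
large_bearing [(0.56, [0.435, -0.162, 0.001]), (0.2, [0.456, -0.289, 0.002])]
small_bearing [(0.44, [0.656, -0.244, 0.001])]
bronze_bush [(0.55, [0.555, -0.372, -0.002])]
steel_bush [(0.6, [0.454, -0.291, 0.004])]
wheel_nut [(0.67, [0.591, -0.571, 0.003]), (0.48, [0.435, -0.413, 0.001])]
pinion [(0.63, [0.548, -0.192, -0.0])]
bearing_spindle [(0.9, [0.467, 0.361, -0.006])]
bush_board [(0.95, [0.435, 0.011, 0.004]), (0.31, [0.659, -0.245, 0.0])]
parts_dish [(0.57, [0.437, 0.196, -0.002])]
side [ 0.62518086 -1.06437573  0.79066443] [[1.0, 0.07, -0.05], [0.08, -0.59, 0.8], [0.02, -0.8, -0.6]]
large_bearing [(0.83, [0.439, -0.167, -0.004])]
small_bearing [(0.8, [0.657, -0.245, 0.002])]
bronze_bush [(0.76, [0.557, -0.369, 0.0]), (0.74, [0.452, -0.295, 0.001])]
steel_bush [(0.82, [0.454, -0.296, -0.001])]
wheel_nut [(0.61, [0.595, -0.569, 0.001]), (0.52, [0.437, -0.408, -0.003])]
pinion [(0.51, [0.546, -0.188, -0.002])]
bearing_spindle [(0.61, [0.467, 0.364, -0.001])]
bush_board [(0.6, [0.433, 0.0, -0.002])]
parts_dish [(0.8, [0.439, 0.196, 0.001])]
```

View pics/top0.png

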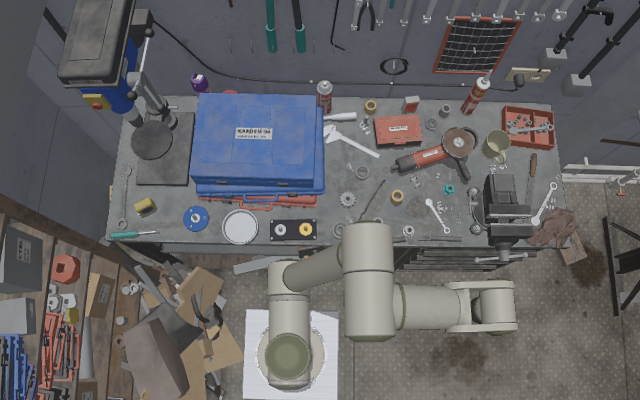

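View pics/side0.png

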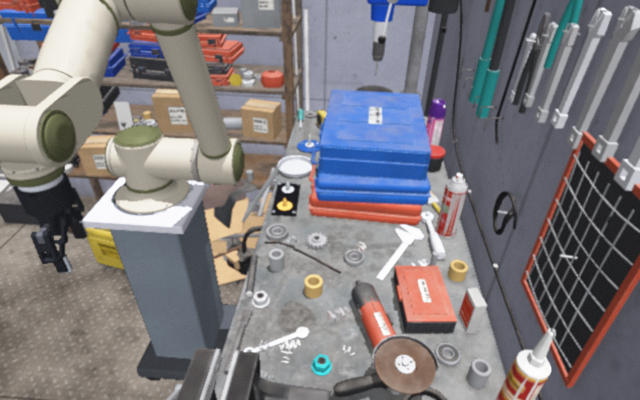

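The top view shows the parts: large bearing (345,228), steel bush (378,226), nut (408,230), bronze bush (397,196), pinion (347,199) and small bearing (362,173). On the stands, the brass stub is at (306,229), the steel stub at (280,230), the dish at (240,226) and the spindle at (196,218). The turquoise nut at (448,188) is the look-alike. Next I refine the positions with depth.

```bash
cat >> h.py <<'E'
def circ(xy):
    (c,r)=cv2.minEnclosingCircle(xy.astype(np.float32)); A=np.c_[2*xy,np.ones(len(xy))]
    return np.round([*c,r,*np.median(xy,0)],4).tolist()
E
python3 - <<'E'
from h import *
obj=dict(large_bearing=(.437,-.165,.017,.031),small_bearing=(.656,-.245,.015,.026),bronze_bush=(.556,-.37,.04,.022),steel_bush=(.454,-.294,.05,.019),nut=(.436,-.41,.022,.018),pinion=(.547,-.19,.016,.03),spindle=(.467,.362,.012,.048),board=(.434,.005,.0105,.05),dish=(.438,.196,.019,.065))
for n in("top","side"):
    im=get_image(n);P=cloud(im); Q=P.reshape(-1,3)
    b=Q[(abs(Q[:,0]-.5)<.05)&(abs(Q[:,1]+.3)<.02)]; print(n,"bench z",np.nanmedian(b[:,2]))
    for k,(x,y,z,r) in obj.items():
        d=np.hypot(Q[:,0]-x,Q[:,1]-y)
        m=(d<r+.012)&(Q[:,2]>z*.6 if z>.012 else Q[:,2]>.005)&(Q[:,2]<z+.05)
        q=Q[m]; t=q[q[:,2]>z-.006]
        print(k,len(q),len(t),circ(t[:,:2]) if len(t)>3 else "", np.round(q[:,2].max(),3))
    for x,y,l in((.434,.05,'steel'),(.434,-.04,'brass'),(.467,.362,'post')):
        q=Q[(np.hypot(Q[:,0]-x,Q[:,1]-y)<.025)&(Q[:,2]>.018)&(Q[:,2]<.06)]
        print(l,len(q),np.round(np.median(q,0),4) if len(q) else "")
    c=Q[(Q[:,1]>-.1)&(Q[:,1]<.36)&(Q[:,2]>.03)&(Q[:,2]<.26)&(Q[:,0]>.45)]
    print("case x min",np.percentile(c[:,0],[0.5,2,5]))
im=get_image("side"); cv2.imwrite("pics/c1.png",cv2.resize(im["img"][120:340,220:400],None,fx=3.3,fy=2.7*1,interpolation=cv2.INTER_CUBIC)[:600])
im=get_image("top"); cv2.imwrite("pics/c2.png",cv2.resize(im["img"][150:250,170:430],None,fx=3,fy=3,interpolation=cv2.INTER_CUBIC))
E
```

```text
top bench z 0.0009104266793728
large_bearing 123 114 [0.4387, -0.1632, 0.0322, 0.443, -0.156] 0.024
small_bearing 121 121 [0.6552, -0.2406, 0.0345, 0.6534, -0.2476] 0.025
bronze_bush 91 76 [0.5598, -0.3697, 0.0233, 0.5584, -0.3688] 0.051
steel_bush 30 24 [0.4615, -0.298, 0.0157, 0.4688, -0.3023] 0.057
nut 64 60 [0.4372, -0.4125, 0.0168, 0.4367, -0.4123] 0.029
pinion 174 171 [0.5503, -0.1932, 0.0297, 0.5506, -0.195] 0.031
spindle 436 381 [0.4734, 0.3587, 0.0561, 0.4685, 0.3553] 0.056
board 647 647 [0.4341, 0.005, 0.0617, 0.4334, 0.0049] 0.043
dish 240 201 [0.4452, 0.1931, 0.0694, 0.466, 0.1892] 0.04
steel 18 [0.4306 0.0459 0.032 ]
brass 28 [ 0.4362 -0.0455  0.0228]
post 20 [0.4681 0.3555 0.0337]
case x min [0.50729814 0.52196722 0.53139258]
side bench z 9.817740463968772e-05
large_bearing 234 226 [0.4365, -0.1679, 0.0327, 0.4355, -0.1682] 0.02
small_bearing 197 197 [0.6571, -0.247, 0.0271, 0.6585, -0.2486] 0.018
bronze_bush 225 144 [0.5601, -0.3709, 0.0225, 0.5598, -0.3726] 0.042
steel_bush 188 100 [0.4564, -0.2974, 0.02, 0.4569, -0.2982] 0.052
nut 141 124 [0.4304, -0.4113, 0.0256, 0.4379, -0.4135] 0.024
pinion 228 227 [0.5515, -0.1926, 0.0312, 0.5515, -0.1968] 0.022
spindle 149 125 [0.4693, 0.3536, 0.0478, 0.469, 0.3547] 0.049
board 512 512 [0.4344, 0.005, 0.0619, 0.4372, 0.0039] 0.039
dish 137 117 [0.4449, 0.1953, 0.0699, 0.4317, 0.2021] 0.032
steel 23 [0.4349 0.045  0.0293]
brass 24 [ 0.4387 -0.045   0.0288]
post 26 [0.4728 0.3572 0.0322]
case x min [0.51208414 0.53163683 0.55524306]
```

View pics/c1.png

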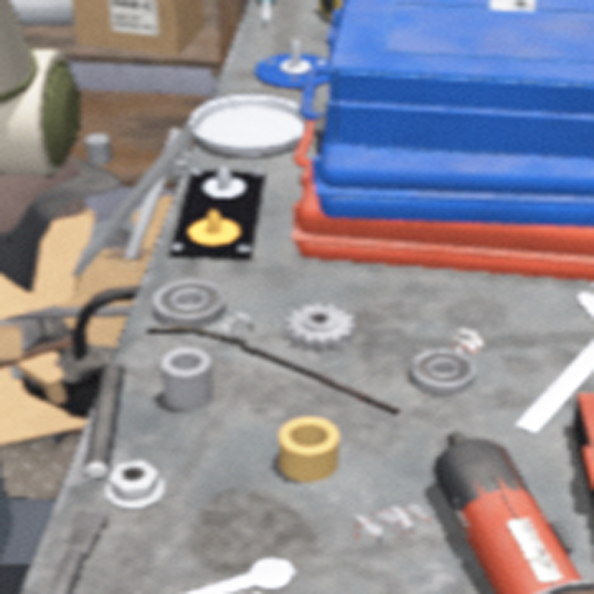

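View pics/c2.png

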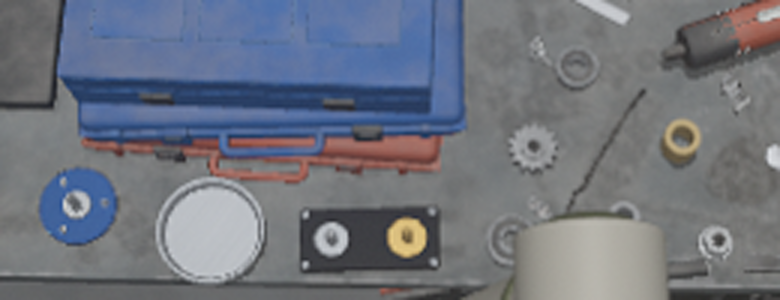

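The crops agree with the depth fits. In the side crop, the large bearing is at (188,300), steel bush (187,378), nut (135,482), bronze bush (309,448), small bearing (443,370), and the two stubs at (222,185) and (214,230). I'll carry everything with the closing axis along world y and the hand leaning 10° toward the robot, to stay clear of the cases.

```bash
cat > to.py <<'E'
import sys; from h import *
o=observe(); R=np.array(o["tool_rot"]); p=np.array(o["position"])
print(o["time_s"],np.round(p,4),"w",round(o["grip_width"],4),"gf",round(o["gripper_force"],1))
for a in sys.argv[1:]:
    t=np.array([float(v) for v in a.split(",")]); d=R.T@(t-p)/.04; print(a,np.round(d,3),"rows>=",np.ceil(abs(d).max())); p=t
E
python3 -m pendant '[[[0,0,-0.5],[0,0,0.913]],[[0,0,0],[0,0,0.913]],[[0,0,0],[0,0,0.913]],[[0,0,0],[0,1,0]],[[0,0,0],[0,1,0]],[[0,0,0],[0,0,0]]]' 1 60
python3 -c "
from h import *; s()"
python3 to.py .438,-.167,.2 .438,-.167,.06 .438,-.167,.003
```

```text
time_s: 1.95
position: [0.1292, -0.5344, 0.2512]
tool_rot: [[0.985, -0.002, 0.173], [-0.002, -1.0, 0.0], [0.173, -0.0, -0.985]]
ft_force: [-0.1, -0.0, -0.0]
grip_width: 0.0853
gripper_force: 0.0
1.95 [0.1292, -0.5344, 0.2512] [[0.985, -0.002, 0.173], [-0.002, -1.0, 0.0], [0.173, -0.0, -0.985]] 0.08531457664269927 0.0 [-0.1 -0.  -0. ]
1.95 [ 0.1292 -0.5344  0.2512] w 0.0853 gf 0.0
.438,-.167,.2 [ 7.365 -9.201  2.597] rows>= 10.0
.438,-.167,.06 [-6.050e-01  2.000e-03  3.447e+00] rows>= 4.0
.438,-.167,.003 [-2.460e-01  1.000e-03  1.404e+00] rows>= 2.0
```

```bash
python3 -m pendant '[[[0.74,-0.92,0.26],[0,0,0]],[[0.74,-0.92,0.26],[0,0,0]],[[0.74,-0.92,0.26],[0,0,0]],[[0.74,-0.92,0.26],[0,0,0]],[[0.74,-0.92,0.26],[0,0,0]],[[0.74,-0.92,0.26],[0,0,0]],[[0.74,-0.92,0.26],[0,0,0]],[[0.74,-0.92,0.26],[0,0,0]]]' 0.9 >/dev/null
python3 -m pendant '[[[0.74,-0.92,0.26],[0,0,0]],[[0.7,-0.92,0.26],[0,0,0]],[[-0.2,0,0.9],[0,0,0]],[[-0.2,0,0.9],[0,0,0]],[[-0.2,0,0.9],[0,0,0]],[[0,0,0.7],[0,0,0]],[[0,0,0],[0,0,0]],[[0,0,0],[0,0,0]]]'
python3 to.py .438,-.167,.03 .438,-.167,.003
python3 - <<'E'
from h import *
im=get_image("side"); cv2.imwrite("pics/a1.png",cv2.resize(im["img"][180:300,230:370],None,fx=4,fy=4,interpolation=cv2.INTER_CUBIC))
E
```

```text
time_s: 3.95
position: [0.4386, -0.1666, 0.0629]
tool_rot: [[0.985, 0.001, 0.174], [0.001, -1.0, -0.001], [0.174, 0.001, -0.985]]
ft_force: [-0.1, 0.1, 0.7]
grip_width: 0.0768
gripper_force: 0.0
3.95 [ 0.4386 -0.1666  0.0629] w 0.0768 gf 0.0
.438,-.167,.03 [-0.159  0.01   0.807] rows>= 1.0
.438,-.167,.003 [-0.118 -0.001  0.665] rows>= 1.0
```

View pics/a1.png

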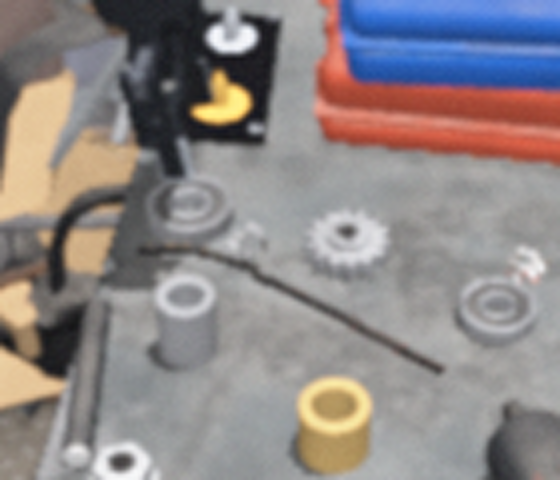

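The near finger tip, at (180,172) in the crop, hangs over the large bearing at (190,205). Descending.

```bash
python3 -m pendant '[[[-0.13,0.01,0.6],[0,0,0]],[[-0.1,0,0.55],[0,0,0]],[[-0.05,0,0.3],[0,0,0]],[[0,0,0],[0,0,0]],[[0,0,0],[0,0,0]]]'
python3 - <<'E'
from h import *
P=cloud(get_image("side")).reshape(-1,3)
for sy in(-1,1):
    q=P[(abs(P[:,0]-.438)<.025)&(abs(P[:,1]+.167-sy*.05)<.014)&(P[:,2]>.004)&(P[:,2]<.15)]
    print(sy,len(q),np.sort(q[:,2])[:12].round(3))
E
python3 to.py .438,-.167,.003
```

```text
time_s: 4.62
position: [0.4376, -0.1671, 0.0037]
tool_rot: [[0.985, -0.0, 0.175], [0.0, -1.0, -0.001], [0.175, 0.001, -0.985]]
ft_force: [0.1, 0.2, 0.8]
grip_width: 0.0768
gripper_force: 0.0
-1 265 [0.005 0.005 0.006 0.006 0.007 0.009 0.009 0.01  0.011 0.012 0.012 0.012]
1 74 [0.01  0.013 0.015 0.016 0.016 0.016 0.016 0.017 0.017 0.018 0.019 0.019]
4.675 [ 0.4376 -0.1671  0.0037] w 0.077 gf 0.0
.438,-.167,.003 [ 0.007 -0.003  0.018] rows>= 1.0
```

```bash
python3 -m pendant '[[[-0.01,0,0.05],[0,0,0]],[[-0.01,0,0.05],[0,0,0]],[[0,0,0.03],[0,0,0]],[[0,0,0],[0,0,0]]]'
python3 -m pendant '[[[0,0,0],[0,0,0]],[[0,0,0],[0,0,0]],[[0,0,0],[0,0,0]],[[0,0,0],[0,0,0]],[[0,0,0],[0,0,0]],[[0,0,0],[0,0,0]]]' 0.2 60
```

```text
time_s: 5.18
position: [0.4373, -0.1668, -0.0025]
tool_rot: [[0.985, -0.0, 0.173], [-0.0, -1.0, 0.0], [0.173, -0.0, -0.985]]
ft_force: [0.3, 0.3, -0.1]
grip_width: 0.077
gripper_force: 0.0
time_s: 5.92
position: [0.4371, -0.1667, -0.0018]
tool_rot: [[0.985, -0.0, 0.174], [-0.0, -1.0, -0.0], [0.174, 0.0, -0.985]]
ft_force: [-3.5, 1.9, 11.5]
grip_width: 0.06
gripper_force: 62.5
```

```bash
python3 -m pendant '[[[0.02,0,-0.2],[0,0,0]],[[0.17,0,-0.9],[0,0,0]],[[0.17,0,-0.9],[0,0,0]],[[0.17,0,-0.9],[0,0,0]],[[0,0,0],[0,0,0]]]'
python3 to.py .44,.30,.12 .4675,.358,.12 .4675,.358,.07 .4675,.358,.011
python3 - <<'E'
from h import *
for n in("side","top"): print([(d["conf"],np.round(d["point"],4)) for q in ("bearing_spindle","large_bearing","parts_dish","bush_board") for d in (get_image(n) and landmark_of(n,q))[:2]])
E
```

```text
time_s: 6.55
position: [0.4388, -0.1674, 0.1178]
tool_rot: [[0.984, -0.0, 0.178], [0.001, -1.0, -0.003], [0.178, 0.003, -0.984]]
ft_force: [0.6, -0.3, -1.9]
grip_width: 0.0596
gripper_force: 65.9
6.55 [ 0.4388 -0.1674  0.1178] w 0.0596 gf 65.9
.44,.30,.12 [  0.045 -11.686  -0.089] rows>= 12.0
.4675,.358,.12 [ 0.677 -1.45   0.117] rows>= 2.0
.4675,.358,.07 [-0.222 -0.004  1.23 ] rows>= 2.0
.4675,.358,.011 [-0.262 -0.005  1.452] rows>= 2.0
[(0.67, array([ 4.657e-01,  3.646e-01, -1.000e-04])), (0.72, array([0.4353, 0.1969, 0.0007])), (0.31, array([ 0.4405, -0.411 , -0.0015])), (0.57, array([ 0.4311,  0.0044, -0.0011]))]
[(0.87, array([ 0.4638,  0.3618, -0.0037])), (0.38, array([ 0.6588, -0.2474,  0.0011])), (0.82, array([0.4342, 0.0054, 0.0037]))]
```

```bash
cat >> h.py <<'E'
def onplane(im,mask,z):
    v,u=np.nonzero(mask); p=cv2.undistortPoints(np.stack([u,v],-1).reshape(-1,1,2).astype(np.float32),np.array(im["camera_matrix"]),np.array(im["dist_coeffs"])).reshape(-1,2)
    d=np.c_[p,np.ones(len(p))]@np.array(im["rotation"]).T; e=np.array(im["eye"]); return (e+d*((z-e[2])/d[:,2])[:,None])[:,:2]
E
python3 - <<'E'
from h import *
for n in("top","side"):
    im=get_image(n)
    for q,z in(("bearing_spindle",.008),("bush_board",.0105),("parts_dish",.019)):
        for r in regions_of(n,q)[:1]:
            xy=onplane(im,r["mask"],z); print(n,q,r["conf"],r["mask"].sum(),circ(xy),np.percentile(xy,[1,99],axis=0).round(4).tolist(),cv2.minAreaRect(xy.astype(np.float32)))
E
```

```text
top bearing_spindle 0.96 509 [0.4698, 0.3569, 0.0483, 0.4695, 0.3568] [[0.4248, 0.3131], [0.5148, 0.3992]] ((0.4698868691921234, 0.3557038903236389), (0.09013235569000244, 0.09004534780979156), 1.2110646963119507)
top bush_board 0.92 359 [0.4658, 0.0145, 0.0595, 0.4525, 0.0153] [[0.4162, -0.0412], [0.4719, 0.07]] ((0.4437774419784546, 0.01416080817580223), (0.05519525334239006, 0.1186438798904419), 0.9877517819404602)
side bearing_spindle 0.51 175 [0.4636, 0.3567, 0.0567, 0.4625, 0.3549] [[0.4318, 0.301], [0.4921, 0.4124]] ((0.46001332998275757, 0.35758844017982483), (0.11150030046701431, 0.05911560356616974), 76.67870330810547)
side bush_board 0.9 501 [0.4366, -0.0049, 0.0885, 0.4486, -0.0106] [[0.4085, -0.0898], [0.4747, 0.0802]] ((0.4380955696105957, -0.003346957266330719), (0.07049189507961273, 0.173977330327034), 2.899656057357788)
side parts_dish 0.97 601 [0.4381, 0.1792, 0.0736, 0.4413, 0.1779] [[0.385, 0.1099], [0.4964, 0.2482]] ((0.4407912492752075, 0.17854812741279602), (0.1165701299905777, 0.13996215164661407), 6.794798374176025)
```

```bash
python3 -m pendant '[[[0,-0.95,0],[0,0,0]],[[0,-1,0],[0,0,0]],[[0,-1,0],[0,0,0]],[[0,-1,0],[0,0,0]],[[0,-1,0],[0,0,0]],[[0,-1,0],[0,0,0]],[[0,-1,0],[0,0,0]],[[0,-1,0],[0,0,0]]]' >/dev/null
python3 -m pendant '[[[0,-1,0],[0,0,0]],[[0,-1,0],[0,0,0]],[[0,-1,0],[0,0,0]],[[0,-0.7,0],[0,0,0]],[[0.2,-0.7,0.05],[0,0,0]],[[0.4,-0.7,0.05],[0,0,0]],[[0,0,0],[0,0,0]]]'
python3 to.py .4675,.359,.12 .4675,.359,.07 .4675,.359,.011
```

```text
time_s: 9.62
position: [0.463, 0.3565, 0.1154]
tool_rot: [[0.985, 0.001, 0.174], [0.001, -1.0, 0.001], [0.174, -0.0, -0.985]]
ft_force: [-0.4, -0.5, -1.3]
grip_width: 0.0595
gripper_force: 65.9
9.625 [0.463  0.3565 0.1154] w 0.0595 gf 65.9
.4675,.359,.12 [ 0.13  -0.062 -0.093] rows>= 1.0
.4675,.359,.07 [-2.180e-01  1.000e-03  1.231e+00] rows>= 2.0
.4675,.359,.011 [-2.570e-01  1.000e-03  1.452e+00] rows>= 2.0
```

```bash
python3 -m pendant '[[[0.14,-0.03,0],[0,0,0]],[[-0.1,0,0.57],[0,0,0]],[[-0.1,0,0.57],[0,0,0]],[[0,0,0],[0,0,0]],[[0,0,0],[0,0,0]]]'
python3 to.py .4685,.3575,.07 .4685,.3575,.011
python3 - <<'E'
from h import *
im=get_image("top"); a=cv2.resize(im["img"][180:250,160:240],None,fx=5,fy=5,interpolation=cv2.INTER_CUBIC)
im=get_image("side"); b=cv2.resize(im["img"][100:170,270:350],None,fx=5,fy=5,interpolation=cv2.INTER_CUBIC)
cv2.imwrite("pics/a2.png",np.hstack([a,b])[:, :800])
E
```

```text
time_s: 10.25
position: [0.4685, 0.3562, 0.0714]
tool_rot: [[0.985, -0.001, 0.175], [-0.001, -1.0, 0.0], [0.175, -0.001, -0.985]]
ft_force: [-0.4, 0.0, -1.3]
grip_width: 0.0595
gripper_force: 65.9
10.25 [0.4685 0.3562 0.0714] w 0.0595 gf 65.9
.4685,.3575,.07 [-0.007 -0.033  0.035] rows>= 1.0
.4685,.3575,.011 [-2.580e-01  1.000e-03  1.452e+00] rows>= 2.0
```

View pics/a2.png

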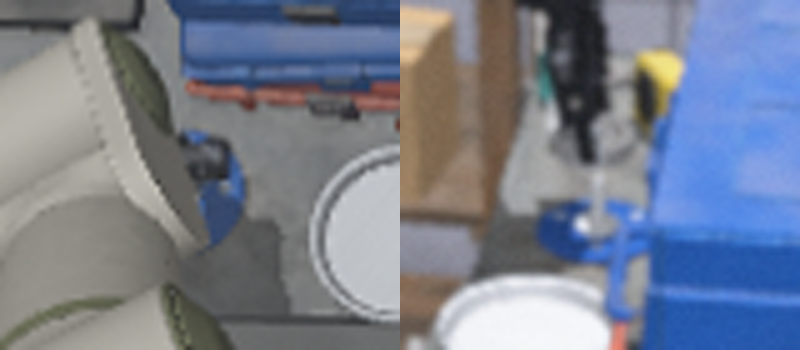

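The bearing hangs at about (595,145) right above the post at (597,185). Descending.

```bash
python3 -m pendant '[[[-0.09,-0.03,0.5],[0,0,0]],[[-0.08,0,0.45],[0,0,0]],[[-0.06,0,0.35],[0,0,0]],[[0,0,0.06],[0,0,0]],[[0,0,0],[0,0,0]],[[0,0,0],[0,0,0]]]'
python3 to.py .4685,.3575,.011
```

```text
time_s: 11.1
position: [0.4688, 0.3577, 0.016]
tool_rot: [[0.985, -0.0, 0.175], [-0.0, -1.0, 0.001], [0.175, -0.001, -0.985]]
ft_force: [-0.4, -0.8, -2.5]
grip_width: 0.059
gripper_force: 65.8
11.1 [0.4688 0.3577 0.016 ] w 0.059 gf 65.8
.4685,.3575,.011 [-0.028  0.006  0.121] rows>= 1.0
```

```bash
python3 -m pendant '[[[-0.02,0,0.06],[0,0,0]],[[-0.01,0,0.04],[0,0,0]],[[0,0,0],[0,0,0]]]'
python3 -m pendant '[[[0,0,0],[0,0,0]],[[0,0,0],[0,0,0]],[[0,0,0],[0,0,0]]]' 0.82
python3 -m pendant '[[[0.09,0,-0.5],[0,0,0]],[[0.17,0,-0.9],[0,0,0]],[[0.17,0,-0.9],[0,0,0]],[[0.17,0,-0.9],[0,0,0]],[[-0.5,0,0],[0,0,0]],[[0,0,0],[0,0,0]]]'
python3 to.py .44,.3,.125 .44,-.2,.125 .657,-.246,.125 .657,-.246,.03 .657,-.246,0
```

```text
time_s: 11.48
position: [0.4679, 0.3575, 0.011]
tool_rot: [[0.985, -0.0, 0.173], [-0.0, -1.0, -0.0], [0.173, 0.0, -0.985]]
ft_force: [0.3, -0.0, -1.6]
grip_width: 0.0597
gripper_force: 65.8
time_s: 11.85
position: [0.468, 0.3576, 0.0113]
tool_rot: [[0.985, -0.0, 0.174], [-0.0, -1.0, 0.0], [0.174, -0.0, -0.985]]
ft_force: [-0.2, 0.2, 0.3]
grip_width: 0.07
gripper_force: 0.0
time_s: 12.6
position: [0.4488, 0.3575, 0.138]
tool_rot: [[0.985, 0.001, 0.173], [0.001, -1.0, -0.0], [0.173, 0.0, -0.985]]
ft_force: [0.9, -0.6, 0.3]
grip_width: 0.0697
gripper_force: 0.0
12.6 [0.4488 0.3575 0.138 ] w 0.0697 gf 0.0
.44,.3,.125 [-0.273  1.438  0.282] rows>= 2.0
.44,-.2,.125 [-7.00e-03  1.25e+01  1.00e-03] rows>= 13.0
.657,-.246,.125 [5.342 1.153 0.939] rows>= 6.0
.657,-.246,.03 [-4.110e-01 -1.000e-03  2.339e+00] rows>= 3.0
.657,-.246,0 [-0.13  -0.     0.739] rows>= 1.0
```

Run:
```python
from h import *
for n in("top","side"):
    im=get_image(n);P=cloud(im).reshape(-1,3)
    q=P[(np.hypot(P[:,0]-.469,P[:,1]-.3575)<.04)&(P[:,2]>.02)&(P[:,2]<.04)]; print(n,len(q),np.median(q[:,2]) if len(q) else 0,circ(q[:,:2]) if len(q)>3 else 0)
cv2.imwrite("pics/a3.png",cv2.resize(im["img"][100:170,270:350],None,fx=5,fy=5,interpolation=cv2.INTER_CUBIC))
```

```text
top 70 0.026898783483126354 [0.4636, 0.3487, 0.0281, 0.457, 0.3374]
side 111 0.02576836579258235 [0.4654, 0.355, 0.0351, 0.4685, 0.3531]
```

View pics/a3.png

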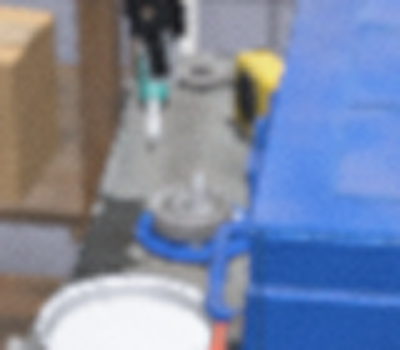

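The large bearing sits around the post, near (190,205). Now the small bearing.

```bash
python3 -m pendant '[[[-0.2,0.95,0.03],[0,0,0]],[[0,1,0],[0,0,0]],[[0,1,0],[0,0,0]],[[0,1,0],[0,0,0]],[[0,1,0],[0,0,0]],[[0,1,0],[0,0,0]],[[0,1,0],[0,0,0]],[[0,1,0],[0,0,0]]]' 0.8 >/dev/null
python3 -m pendant '[[[0,1,0],[0,0,0]],[[0,1,0],[0,0,0]],[[0,1,0],[0,0,0]],[[0,1,0],[0,0,0]],[[0,1,0],[0,0,0]],[[0,1,0],[0,0,0]],[[0.5,1,0],[0,0,0]],[[0.9,0.09,0.16],[0,0,0]]]' >/dev/null
python3 -m pendant '[[[0.95,0,0.16],[0,0,0]],[[0.95,0,0.16],[0,0,0]],[[0.95,0,0.16],[0,0,0]],[[0.95,0,0.16],[0,0,0]],[[0,0,0],[0,0,0]],[[0,0,0],[0,0,0]]]'
python3 to.py .657,-.246,.04 .657,-.246,.002
python3 - <<'E'
from h import *
for n in("top","side"):
    im=get_image(n)
    for r in regions_of(n,"small_bearing")[:2]:
        xy=onplane(im,r["mask"],.012); print(n,r["conf"],r["mask"].sum(),circ(xy))
E
```

```text
time_s: 15.45
position: [0.6517, -0.2444, 0.1392]
tool_rot: [[0.985, -0.0, 0.172], [-0.0, -1.0, 0.0], [0.172, -0.001, -0.985]]
ft_force: [-0.1, 0.2, 0.1]
grip_width: 0.0683
gripper_force: 0.0
15.45 [ 0.6517 -0.2444  0.1392] w 0.0683 gf 0.0
.657,-.246,.04 [-0.298  0.042  2.465] rows>= 3.0
.657,-.246,.002 [-0.164  0.001  0.936] rows>= 1.0
side 0.51 253 [0.6556, -0.2512, 0.03, 0.6564, -0.2519]
```

```bash
python3 -m pendant '[[[-0.1,0.06,0.85],[0,0,0]],[[-0.1,0,0.85],[0,0,0]],[[-0.1,0,0.8],[0,0,0]],[[-0.09,0,0.5],[0,0,0]],[[-0.06,0,0.38],[0,0,0]],[[0,0,0],[0,0,0]],[[0,0,0],[0,0,0]]]'
python3 to.py .657,-.247,.002
```

```text
time_s: 16.52
position: [0.6584, -0.2468, 0.0047]
tool_rot: [[0.985, -0.0, 0.175], [-0.0, -1.0, -0.001], [0.175, 0.001, -0.985]]
ft_force: [0.3, 0.3, 0.3]
grip_width: 0.0684
gripper_force: 0.0
16.525 [ 0.6584 -0.2468  0.0047] w 0.0684 gf 0.0
.657,-.247,.002 [-0.046  0.005  0.061] rows>= 1.0
```

```bash
python3 -m pendant '[[[-0.04,0,0.07],[0,0,0]],[[0,0,0],[0,0,0]],[[0,0,0],[0,0,0]]]'
python3 -m pendant '[[[0,0,0],[0,0,0]],[[0,0,0],[0,0,0]],[[0,0,0],[0,0,0]],[[0,0,0],[0,0,0]],[[0,0,0],[0,0,0]],[[0,0,0],[0,0,0]]]' 0.2 60
python3 to.py .657,-.247,.002
```

```text
time_s: 16.9
position: [0.657, -0.2466, 0.0008]
tool_rot: [[0.985, -0.0, 0.174], [-0.0, -1.0, -0.0], [0.174, 0.0, -0.985]]
ft_force: [0.4, 0.6, -0.4]
grip_width: 0.0683
gripper_force: 0.0
time_s: 17.65
position: [0.6572, -0.2467, 0.0013]
tool_rot: [[0.985, -0.0, 0.175], [-0.0, -1.0, -0.001], [0.175, 0.001, -0.985]]
ft_force: [-2.1, 1.0, 5.0]
grip_width: 0.0495
gripper_force: 62.6
17.65 [ 0.6572 -0.2467  0.0013] w 0.0495 gf 62.6
.657,-.247,.002 [-0.001  0.008 -0.017] rows>= 1.0
```

```bash
python3 -m pendant '[[[0.03,0,-0.2],[0,0,0]],[[0.17,0,-0.95],[0,0,0]],[[0.17,0,-0.95],[0,0,0]],[[0.17,0,-0.95],[0,0,0]],[[-0.95,0,-0.4],[0,0,0]],[[-0.95,0,-0.17],[0,0,0]],[[-0.95,0,-0.17],[0,0,0]],[[-0.95,0,-0.17],[0,0,0]]]' >/dev/null
python3 -m pendant '[[[-0.95,0,-0.17],[0,0,0]],[[-0.9,-0.5,-0.17],[0,0,0]],[[0,-0.8,0],[0,0,0]],[[0,0,0],[0,0,0]]]'
python3 to.py .445,.27,.14 .4685,.3575,.13 .4685,.3575,.085 .4685,.3575,.0305
python3 - <<'E'
from h import *
for n in("top","side"):
    im=get_image(n)
    for r in regions_of(n,"bearing_spindle")[:1]:
        xy=onplane(im,r["mask"],.008); print(n,r["conf"],r["mask"].sum(),circ(xy))
E
```

```text
time_s: 19.15
position: [0.4252, -0.1929, 0.1348]
tool_rot: [[0.985, 0.001, 0.173], [0.001, -1.0, 0.001], [0.173, -0.0, -0.985]]
ft_force: [0.1, -0.4, -1.9]
grip_width: 0.0496
gripper_force: 62.6
19.15 [ 0.4252 -0.1929  0.1348] w 0.0496 gf 62.6
.445,.27,.14 [  0.522 -11.573  -0.036] rows>= 12.0
.4685,.3575,.13 [ 0.538 -2.187  0.349] rows>= 3.0
.4685,.3575,.085 [-0.195  0.     1.108] rows>= 2.0
.4685,.3575,.0305 [-0.236  0.     1.342] rows>= 2.0
top 0.77 264 [0.4705, 0.3556, 0.0489, 0.4704, 0.3517]
side 0.42 107 [0.468, 0.3602, 0.0616, 0.4643, 0.3284]
```

```bash
python3 -m pendant '[[[0,-1,0],[0,0,0]],[[0,-1,0],[0,0,0]],[[0,-1,0],[0,0,0]],[[0,-1,0],[0,0,0]],[[0,-1,0],[0,0,0]],[[0,-1,0],[0,0,0]],[[0,-1,0],[0,0,0]],[[0,-1,0],[0,0,0]]]' >/dev/null
python3 -m pendant '[[[0.1,-1,0],[0,0,0]],[[0.2,-1,0],[0,0,0]],[[0.2,-1,0],[0,0,0]],[[0.2,-1,0],[0,0,0]],[[0.2,-1,0],[0,0,0]],[[0.16,-0.7,0.2],[0,0,0]],[[0,0,0.1],[0,0,0]],[[0,0,0],[0,0,0]]]'
python3 to.py .4685,.3575,.085 .4685,.3575,.0305
```

```text
time_s: 21.35
position: [0.4697, 0.3528, 0.1293]
tool_rot: [[0.985, -0.001, 0.172], [-0.001, -1.0, -0.001], [0.172, 0.001, -0.985]]
ft_force: [-0.4, -0.2, -1.2]
grip_width: 0.0495
gripper_force: 62.7
21.35 [0.4697 0.3528 0.1293] w 0.0495 gf 62.7
.4685,.3575,.085 [-0.221 -0.119  1.086] rows>= 2.0
.4685,.3575,.0305 [-2.350e-01 -1.000e-03  1.342e+00] rows>= 2.0
```

```bash
python3 -m pendant '[[[-0.11,-0.12,0.54],[0,0,0]],[[-0.11,0,0.54],[0,0,0]],[[-0.08,0,0.45],[0,0,0]],[[0,0,0],[0,0,0]],[[0,0,0],[0,0,0]]]'
python3 to.py .4685,.3575,.0305
python3 - <<'E'
from h import *
im=get_image("side"); cv2.imwrite("pics/a4.png",cv2.resize(im["img"][100:170,270:350],None,fx=5,fy=5,interpolation=cv2.INTER_CUBIC))
E
```

```text
time_s: 21.98
position: [0.4691, 0.3581, 0.0687]
tool_rot: [[0.985, -0.001, 0.175], [-0.001, -1.0, 0.0], [0.175, -0.001, -0.985]]
ft_force: [0.2, -0.3, -1.4]
grip_width: 0.0495
gripper_force: 62.7
21.975 [0.4691 0.3581 0.0687] w 0.0495 gf 62.7
.4685,.3575,.0305 [-0.182  0.015  0.938] rows>= 1.0
```

View pics/a4.png

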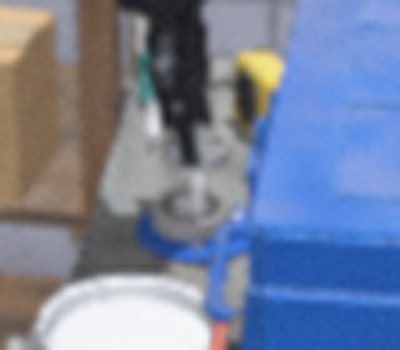

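The small bearing hangs above the post at (200,185). Descending gently.

```bash
python3 -m pendant '[[[-0.05,0,0.3],[0,0,0]],[[-0.05,0,0.25],[0,0,0]],[[-0.04,0,0.2],[0,0,0]],[[-0.03,0,0.1],[0,0,0]],[[0,0,0],[0,0,0]],[[0,0,0],[0,0,0]]]'
python3 to.py .4685,.3575,.0305
```

```text
time_s: 22.78
position: [0.4679, 0.3585, 0.0333]
tool_rot: [[0.985, -0.0, 0.174], [-0.0, -1.0, 0.0], [0.174, -0.0, -0.985]]
ft_force: [0.2, -0.3, -2.0]
grip_width: 0.0496
gripper_force: 62.7
22.775 [0.4679 0.3585 0.0333] w 0.0496 gf 62.7
.4685,.3575,.0305 [0.003 0.024 0.071] rows>= 1.0
```

```bash
python3 -m pendant '[[[0,0.01,0.06],[0,0,0]],[[0,0,0],[0,0,0]],[[0,0,0],[0,0,0]]]'
python3 -m pendant '[[[0,0,0],[0,0,0]],[[0,0,0],[0,0,0]],[[0,0,0],[0,0,0]]]' 0.75
python3 -m pendant '[[[0.09,0,-0.5],[0,0,0]],[[0.17,0,-0.9],[0,0,0]],[[0.17,0,-0.9],[0,0,0]],[[0.1,0,-0.5],[0,0,0]],[[-0.6,0.5,0],[0,0,0]],[[0,1,0],[0,0,0]],[[0,1,0],[0,0,0]],[[0,1,0],[0,0,0]]]'
python3 - <<'E'
from h import *
for n in("top","side"):
    im=get_image(n);P=cloud(im).reshape(-1,3)
    q=P[(np.hypot(P[:,0]-.469,P[:,1]-.3575)<.04)&(P[:,2]>.036)&(P[:,2]<.06)]; print(n,len(q),np.percentile(q[:,2],[10,50,90]).round(4) if len(q) else 0,circ(q[:,:2]) if len(q)>3 else 0)
cv2.imwrite("pics/a5.png",cv2.resize(im["img"][100:170,270:350],None,fx=5,fy=5,interpolation=cv2.INTER_CUBIC))
E
python3 to.py .44,-.25,.13 .5595,-.3705,.13 .5595,-.3705,.05 .5595,-.3705,.006
```

```text
time_s: 23.15
position: [0.4682, 0.358, 0.0307]
tool_rot: [[0.985, -0.0, 0.174], [-0.0, -1.0, 0.0], [0.174, -0.0, -0.985]]
ft_force: [-0.3, -0.2, -0.4]
grip_width: 0.0492
gripper_force: 62.7
time_s: 23.52
position: [0.4682, 0.358, 0.0307]
tool_rot: [[0.985, -0.0, 0.174], [-0.0, -1.0, 0.0], [0.174, -0.0, -0.985]]
ft_force: [0.6, 0.5, 0.3]
grip_width: 0.064
gripper_force: 0.0
time_s: 24.52
position: [0.4458, 0.2168, 0.1406]
tool_rot: [[0.985, 0.0, 0.174], [0.0, -1.0, 0.0], [0.174, -0.0, -0.985]]
ft_force: [1.1, -0.5, 0.4]
grip_width: 0.0641
gripper_force: 0.0
top 0 0 0
side 80 [0.0374 0.0404 0.0432] [0.4698, 0.3532, 0.0286, 0.4702, 0.3531]
24.625 [0.4458 0.2154 0.1406] w 0.064 gf 0.0
.44,-.25,.13 [-0.152 11.635  0.249] rows>= 12.0
.5595,-.3705,.13 [2.952 3.003 0.521] rows>= 4.0
.5595,-.3705,.05 [-3.47e-01 -1.00e-03  1.97e+00] rows>= 2.0
.5595,-.3705,.006 [-1.910e-01 -1.000e-03  1.083e+00] rows>= 2.0
```

View pics/a5.png

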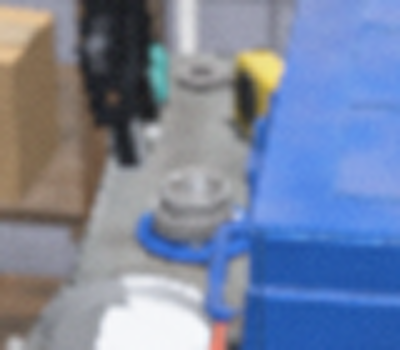

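The small bearing sits on the large one (195,190), with its top at about 43 mm. Next the bronze bush.

```bash
python3 -m pendant '[[[0,1,0],[0,0,0]],[[0,1,0],[0,0,0]],[[0,1,0],[0,0,0]],[[0,1,0],[0,0,0]],[[0,1,0],[0,0,0]],[[0,1,0],[0,0,0]],[[0,1,0],[0,0,0]],[[0,1,0],[0,0,0]]]' >/dev/null
python3 -m pendant '[[[0,1,0],[0,0,0]],[[0,1,0],[0,0,0]],[[0.2,1,0],[0,0,0]],[[0.8,1,0.16],[0,0,0]],[[0.9,1,0.16],[0,0,0]],[[0.9,1,0.16],[0,0,0]],[[0,0,0],[0,0,0]],[[0,0,0],[0,0,0]]]'
python3 to.py .5595,-.3705,.06 .5595,-.3705,.008
```

```text
time_s: 26.62
position: [0.5594, -0.3412, 0.1405]
tool_rot: [[0.985, 0.0, 0.173], [0.0, -1.0, 0.001], [0.173, -0.001, -0.985]]
ft_force: [-0.0, -0.1, 0.1]
grip_width: 0.0643
gripper_force: 0.0
26.625 [ 0.5594 -0.3412  0.1405] w 0.0643 gf 0.0
.5595,-.3705,.06 [-0.344  0.735  1.983] rows>= 2.0
.5595,-.3705,.008 [-2.25e-01  1.00e-03  1.28e+00] rows>= 2.0
```

```bash
python3 -m pendant '[[[0,0.73,0],[0,0,0]],[[-0.17,0,0.98],[0,0,0]],[[-0.17,0,0.98],[0,0,0]],[[-0.12,0,0.65],[0,0,0]],[[-0.1,0,0.63],[0,0,0]],[[0,0,0],[0,0,0]],[[0,0,0],[0,0,0]]]'
python3 to.py .5595,-.3705,.008
python3 -m pendant '[[[0,0,0],[0,0,0]],[[0,0,0],[0,0,0]],[[0,0,0],[0,0,0]],[[0,0,0],[0,0,0]],[[0,0,0],[0,0,0]],[[0,0,0],[0,0,0]]]' 0.1 50
```

```text
time_s: 27.5
position: [0.5602, -0.3712, 0.011]
tool_rot: [[0.985, 0.0, 0.175], [0.0, -1.0, -0.001], [0.175, 0.001, -0.985]]
ft_force: [-0.3, 0.2, 1.0]
grip_width: 0.0638
gripper_force: 0.0
27.5 [ 0.5602 -0.3712  0.011 ] w 0.0638 gf 0.0
.5595,-.3705,.008 [-0.03  -0.017  0.07 ] rows>= 1.0
time_s: 28.25
position: [0.5602, -0.3712, 0.0113]
tool_rot: [[0.985, 0.0, 0.175], [0.0, -1.0, -0.001], [0.175, 0.001, -0.985]]
ft_force: [-2.9, 2.9, 7.6]
grip_width: 0.0416
gripper_force: 50.5
```

```bash
python3 -m pendant '[[[0.03,0,-0.2],[0,0,0]],[[0.17,0,-0.95],[0,0,0]],[[0.17,0,-0.95],[0,0,0]],[[0.17,0,-0.95],[0,0,0]],[[-0.95,-0.9,-0.17],[0,0,0]],[[-0.95,-1,-0.17],[0,0,0]],[[-0.95,-1,-0.17],[0,0,0]],[[-0.4,-1,-0.05],[0,0,0]]]' >/dev/null
python3 -m pendant '[[[0,-1,0],[0,0,0]],[[0,-1,0],[0,0,0]],[[0,-1,0],[0,0,0]],[[0,-1,0],[0,0,0]],[[0,0,0],[0,0,0]],[[0,0,0],[0,0,0]]]'
python3 to.py .436,-.0435,.085 .436,-.0435,.0233
```

```text
time_s: 30.0
position: [0.4283, -0.0556, 0.1333]
tool_rot: [[0.985, 0.0, 0.175], [0.0, -1.0, -0.001], [0.175, 0.001, -0.985]]
ft_force: [-0.2, -0.3, -2.6]
grip_width: 0.0419
gripper_force: 51.7
30.0 [ 0.4283 -0.0556  0.1333] w 0.0419 gf 51.7
.436,-.0435,.085 [-0.022 -0.303  1.222] rows>= 2.0
.436,-.0435,.0233 [-2.690e-01 -1.000e-03  1.519e+00] rows>= 2.0
```

```bash
python3 -m pendant '[[[0.06,-0.3,0.3],[0,0,0]],[[-0.05,0,0.5],[0,0,0]],[[-0.05,0,0.45],[0,0,0]],[[0,0,0],[0,0,0]],[[0,0,0],[0,0,0]]]'
python3 to.py .436,-.0435,.0233
python3 - <<'E'
from h import *
im=get_image("side"); cv2.imwrite("pics/a6.png",cv2.resize(im["img"][150:230,250:340],None,fx=5,fy=5,interpolation=cv2.INTER_CUBIC))
E
```

```text
time_s: 30.62
position: [0.4355, -0.0434, 0.0835]
tool_rot: [[0.985, -0.001, 0.174], [-0.001, -1.0, -0.0], [0.174, 0.0, -0.985]]
ft_force: [0.7, 0.0, -1.1]
grip_width: 0.0417
gripper_force: 51.7
30.625 [ 0.4355 -0.0434  0.0835] w 0.0417 gf 51.7
.436,-.0435,.0233 [-0.249  0.002  1.485] rows>= 2.0
```

View pics/a6.png

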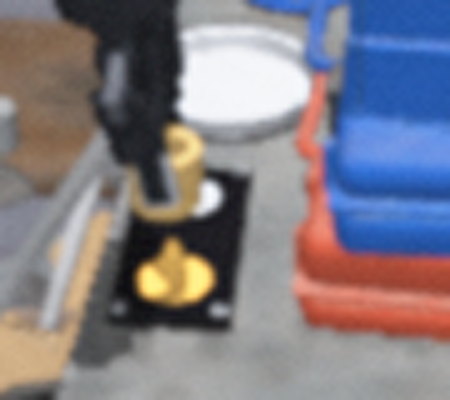

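The bush at (168,178) hangs above the brass post at (174,245). Descending.

```bash
python3 -m pendant '[[[-0.06,0,0.4],[0,0,0]],[[-0.06,0,0.4],[0,0,0]],[[-0.06,0,0.35],[0,0,0]],[[-0.04,0,0.2],[0,0,0]],[[-0.02,0,0.09],[0,0,0]],[[0,0,0],[0,0,0]],[[0,0,0],[0,0,0]]]'
python3 to.py .436,-.0435,.0233
```

```text
time_s: 31.55
position: [0.436, -0.0433, 0.0253]
tool_rot: [[0.985, -0.0, 0.174], [-0.0, -1.0, -0.0], [0.174, 0.0, -0.985]]
ft_force: [0.8, 0.1, -2.9]
grip_width: 0.0415
gripper_force: 51.7
31.55 [ 0.436  -0.0433  0.0253] w 0.0415 gf 51.7
.436,-.0435,.0233 [-0.008  0.005  0.05 ] rows>= 1.0
```

Steel bush next: after release, retreat toward it.

```bash
python3 -m pendant '[[[-0.01,0,0.05],[0,0,0]],[[0,0,0],[0,0,0]],[[0,0,0],[0,0,0]]]'
python3 -m pendant '[[[0,0,0],[0,0,0]],[[0,0,0],[0,0,0]],[[0,0,0],[0,0,0]]]' 0.75
python3 -m pendant '[[[0.09,0,-0.5],[0,0,0]],[[0.17,0,-0.9],[0,0,0]],[[0.17,0,-0.9],[0,0,0]],[[0.1,0.8,-0.5],[0,0,0]],[[0.1,1,0],[0,0,0]],[[0.1,1,0],[0,0,0]],[[0.1,1,0],[0,0,0]],[[0.1,1,0],[0,0,0]]]' >/dev/null
python3 -m pendant '[[[0,0.9,0],[0,0,0]],[[0,0.5,0],[0,0,0]],[[0,0,0],[0,0,0]],[[0,0,0],[0,0,0]]]'
python3 to.py .4555,-.296,.07 .4555,-.296,.012
python3 - <<'E'
from h import *
for n in("top","side"):
    im=get_image(n);P=cloud(im).reshape(-1,3)
    q=P[(np.hypot(P[:,0]-.436,P[:,1]+.0435)<.03)&(P[:,2]>.044)&(P[:,2]<.08)]; print(n,len(q),np.percentile(q[:,2],[10,50,90]).round(4) if len(q) else 0,circ(q[:,:2]) if len(q)>3 else 0)
E
```

```text
time_s: 31.92
position: [0.436, -0.0433, 0.0233]
tool_rot: [[0.985, -0.0, 0.175], [-0.0, -1.0, -0.0], [0.175, 0.0, -0.985]]
ft_force: [-0.8, 0.6, 5.3]
grip_width: 0.0418
gripper_force: 52.6
time_s: 32.3
position: [0.4357, -0.0432, 0.0228]
tool_rot: [[0.985, -0.0, 0.174], [-0.0, -1.0, 0.0], [0.174, -0.0, -0.985]]
ft_force: [-0.1, 0.3, -0.2]
grip_width: 0.0642
gripper_force: 0.0
time_s: 33.8
position: [0.4527, -0.29, 0.1396]
tool_rot: [[0.985, 0.001, 0.173], [0.0, -1.0, 0.001], [0.173, -0.001, -0.985]]
ft_force: [0.2, 0.5, -0.5]
grip_width: 0.0636
gripper_force: 0.0
33.8 [ 0.4527 -0.29    0.1396] w 0.0636 gf 0.0
.4555,-.296,.07 [-0.232  0.152  1.724] rows>= 2.0
.4555,-.296,.012 [-2.510e-01  1.000e-03  1.428e+00] rows>= 2.0
top 0 0 0
side 82 [0.046  0.049  0.0516] [0.4343, -0.0452, 0.0255, 0.4372, -0.0481]
```

```bash
python3 -m pendant '[[[-0.1,0.15,0.85],[0,0,0]],[[-0.12,0,0.85],[0,0,0]],[[-0.12,0,0.7],[0,0,0]],[[-0.12,0,0.7],[0,0,0]],[[0,0,0],[0,0,0]],[[0,0,0],[0,0,0]]]'
python3 -m pendant '[[[0,0,0],[0,0,0]],[[0,0,0],[0,0,0]],[[0,0,0],[0,0,0]],[[0,0,0],[0,0,0]],[[0,0,0],[0,0,0]],[[0,0,0],[0,0,0]]]' 0.1 50
python3 -m pendant '[[[0.03,0,-0.2],[0,0,0]],[[0.17,0,-0.95],[0,0,0]],[[0.17,0,-0.95],[0,0,0]],[[0.17,0,-0.95],[0,0,0]],[[0,-0.8,-0.3],[0,0,0]],[[0,-1,0],[0,0,0]],[[0,-1,0],[0,0,0]],[[0,-1,0],[0,0,0]]]'
python3 to.py .433,.0465,.11
```

```text
time_s: 34.65
position: [0.4567, -0.2972, 0.0154]
tool_rot: [[0.985, 0.0, 0.175], [0.001, -1.0, -0.001], [0.175, 0.001, -0.985]]
ft_force: [-0.1, -0.5, 0.3]
grip_width: 0.0637
gripper_force: 0.0
time_s: 35.4
position: [0.4565, -0.2972, 0.0156]
tool_rot: [[0.985, -0.0, 0.175], [0.0, -1.0, -0.001], [0.175, 0.001, -0.985]]
ft_force: [-1.8, 2.3, 6.9]
grip_width: 0.0369
gripper_force: 49.7
time_s: 36.4
position: [0.4539, -0.144, 0.1505]
tool_rot: [[0.985, -0.001, 0.174], [-0.001, -1.0, -0.0], [0.174, 0.0, -0.985]]
ft_force: [0.9, 0.2, -2.7]
grip_width: 0.037
gripper_force: 51.0
36.4 [ 0.4539 -0.144   0.1505] w 0.037 gf 51.0
.433,.0465,.11 [-0.693 -4.762  0.905] rows>= 5.0
```

```bash
python3 -m pendant '[[[-0.2,-1,0],[0,0,0]],[[-0.2,-1,0],[0,0,0]],[[-0.1,-1,0],[0,0,0]],[[0,-1,0],[0,0,0]],[[-0.1,-0.76,0.5],[0,0,0]],[[-0.1,0,0.5],[0,0,0]],[[0,0,0],[0,0,0]],[[0,0,0],[0,0,0]]]'
python3 to.py .434,.0465,.09 .434,.0465,.0276
python3 - <<'E'
from h import *
im=get_image("side"); cv2.imwrite("pics/a7.png",cv2.resize(im["img"][130:220,250:340],None,fx=5,fy=5,interpolation=cv2.INTER_CUBIC))
E
```

```text
time_s: 37.4
position: [0.4341, 0.0448, 0.1067]
tool_rot: [[0.985, -0.001, 0.175], [-0.001, -1.0, -0.0], [0.175, 0.0, -0.985]]
ft_force: [0.2, -0.5, -2.1]
grip_width: 0.0363
gripper_force: 51.1
37.4 [0.4341 0.0448 0.1067] w 0.0363 gf 51.1
.434,.0465,.09 [-0.076 -0.043  0.41 ] rows>= 1.0
.434,.0465,.0276 [-0.273 -0.     1.536] rows>= 2.0
```

View pics/a7.png

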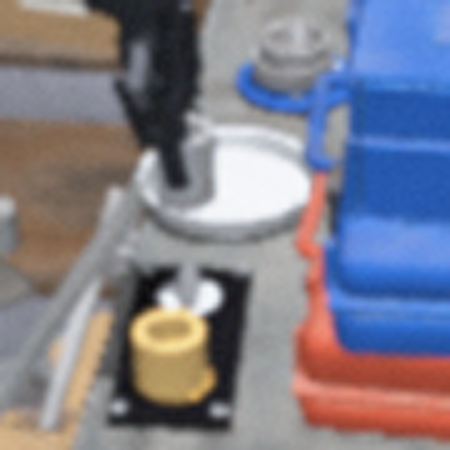

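The bronze bush stands over its stub at (170,355), and the steel bush at (190,160) is above the steel post at (189,275). Descending.

```bash
python3 -m pendant '[[[-0.05,-0.04,0.41],[0,0,0]],[[-0.06,0,0.4],[0,0,0]],[[-0.07,0,0.4],[0,0,0]],[[-0.06,0,0.35],[0,0,0]],[[-0.04,0,0.25],[0,0,0]],[[-0.02,0,0.07],[0,0,0]],[[0,0,0],[0,0,0]],[[0,0,0],[0,0,0]]]'
python3 to.py .435,.0465,.0276
```

```text
time_s: 38.45
position: [0.4352, 0.0467, 0.0301]
tool_rot: [[0.985, -0.0, 0.175], [-0.0, -1.0, -0.0], [0.175, 0.0, -0.985]]
ft_force: [-0.5, 0.4, -3.4]
grip_width: 0.0365
gripper_force: 51.1
38.45 [0.4352 0.0467 0.0301] w 0.0365 gf 51.1
.435,.0465,.0276 [-0.016  0.004  0.06 ] rows>= 1.0
```

```bash
python3 -m pendant '[[[-0.01,0,0.06],[0,0,0]],[[0,0,0],[0,0,0]],[[0,0,0],[0,0,0]]]'
python3 -m pendant '[[[0,0,0],[0,0,0]],[[0,0,0],[0,0,0]],[[0,0,0],[0,0,0]]]' 0.6
python3 -m pendant '[[[0.09,0,-0.5],[0,0,0]],[[0.17,0,-0.9],[0,0,0]],[[0.17,0,-0.9],[0,0,0]],[[0.17,0,-0.9],[0,0,0]],[[0,0.9,0],[0,0,0]],[[0,1,0],[0,0,0]],[[0,1,0],[0,0,0]],[[0,1,0],[0,0,0]]]'
python3 -m pendant '[[[0,1,0],[0,0,0]],[[0,1,0],[0,0,0]],[[0,1,0],[0,0,0]],[[0,1,0],[0,0,0]],[[0,1,0],[0,0,0]],[[0,1,0],[0,0,0]],[[0,1,0],[0,0,0]],[[0,0.3,0],[0,0,0]]]'
python3 to.py .437,-.411,.08 .437,-.411,.012
python3 - <<'E'
from h import *
im=get_image("side"); P=cloud(im)
a=cv2.resize(im["img"][165:225,255:315],None,fx=7,fy=7,interpolation=cv2.INTER_CUBIC)
b=cv2.resize(im["img"][275:325,235:285],None,fx=7,fy=7,interpolation=cv2.INTER_CUBIC); b=cv2.copyMakeBorder(b,0,70,0,0,cv2.BORDER_CONSTANT)
cv2.imwrite("pics/a8.png",np.hstack([a,b]))
q=P.reshape(-1,3); q=q[(np.hypot(q[:,0]-.435,q[:,1]-.0465)<.03)&(q[:,2]>.055)&(q[:,2]<.08)]; print(len(q),np.percentile(q[:,2],[10,50,90]),circ(q[:,:2]))
E
```

```text
time_s: 38.83
position: [0.4353, 0.0467, 0.0276]
tool_rot: [[0.985, -0.0, 0.175], [-0.0, -1.0, -0.0], [0.175, 0.0, -0.985]]
ft_force: [-2.3, 0.1, 6.0]
grip_width: 0.037
gripper_force: 51.9
time_s: 39.2
position: [0.435, 0.0467, 0.0272]
tool_rot: [[0.985, -0.0, 0.174], [-0.0, -1.0, -0.0], [0.174, 0.0, -0.985]]
ft_force: [0.6, -0.8, -0.0]
grip_width: 0.0514
gripper_force: 0.0
time_s: 40.2
position: [0.4361, -0.1105, 0.1575]
tool_rot: [[0.985, -0.0, 0.174], [-0.0, -1.0, -0.0], [0.174, 0.0, -0.985]]
ft_force: [0.5, -0.4, -0.7]
grip_width: 0.0512
gripper_force: 0.0
time_s: 41.2
position: [0.4359, -0.4031, 0.1569]
tool_rot: [[0.985, -0.002, 0.173], [-0.002, -1.0, -0.0], [0.173, -0.0, -0.985]]
ft_force: [0.3, 0.8, 0.1]
grip_width: 0.051
gripper_force: 0.0
41.2 [ 0.4359 -0.4031  0.1569] w 0.051 gf 0.0
.437,-.411,.08 [-0.306  0.198  1.898] rows>= 2.0
.437,-.411,.012 [-0.295  0.     1.674] rows>= 2.0
57 [0.05555391 0.059227   0.06116269] [0.4352, 0.0453, 0.0203, 0.4363, 0.0389]
```

View pics/a8.png

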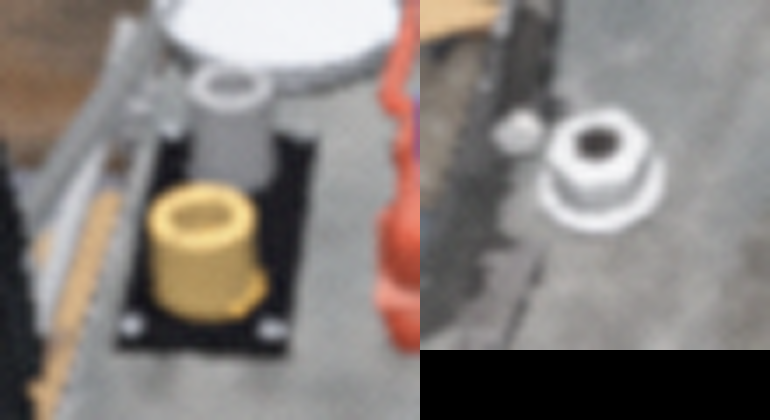

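Both bushes are down (measured tops near 52 and 62 mm). The nut is at (598,160) with its flange down. Fetching it.

```bash
python3 -m pendant '[[[-0.15,0.2,0.95],[0,0,0]],[[-0.15,0,0.95],[0,0,0]],[[-0.14,0,0.8],[0,0,0]],[[-0.14,0,0.8],[0,0,0]],[[0,0,0],[0,0,0]],[[0,0,0],[0,0,0]]]'
python3 to.py .437,-.411,.011
```

```text
time_s: 42.0
position: [0.4382, -0.4092, 0.0169]
tool_rot: [[0.985, 0.0, 0.175], [0.0, -1.0, -0.001], [0.175, 0.001, -0.985]]
ft_force: [-0.3, 0.5, -0.5]
grip_width: 0.0512
gripper_force: 0.0
42.0 [ 0.4382 -0.4092  0.0169] w 0.0512 gf 0.0
.437,-.411,.011 [-0.056  0.045  0.14 ] rows>= 1.0
```

```bash
python3 -m pendant '[[[-0.04,0.04,0.13],[0,0,0]],[[0,0,0],[0,0,0]],[[0,0,0],[0,0,0]]]'
python3 -m pendant '[[[0,0,0],[0,0,0]],[[0,0,0],[0,0,0]],[[0,0,0],[0,0,0]],[[0,0,0],[0,0,0]],[[0,0,0],[0,0,0]],[[0,0,0],[0,0,0]]]' 0.05 50
```

```text
time_s: 42.38
position: [0.4371, -0.411, 0.0105]
tool_rot: [[0.985, -0.0, 0.174], [-0.0, -1.0, -0.0], [0.174, 0.0, -0.985]]
ft_force: [1.3, 0.2, -0.2]
grip_width: 0.0514
gripper_force: 0.0
time_s: 43.12
position: [0.4371, -0.4111, 0.0108]
tool_rot: [[0.985, -0.0, 0.174], [-0.0, -1.0, -0.001], [0.174, 0.001, -0.985]]
ft_force: [-1.7, 1.2, 4.7]
grip_width: 0.0306
gripper_force: 49.0
```

```bash
python3 -m pendant '[[[0.03,0,-0.2],[0,0,0]],[[0.17,0,-0.95],[0,0,0]],[[0.17,0,-0.95],[0,0,0]],[[0.17,0,-0.95],[0,0,0]],[[0,-0.8,-0.3],[0,0,0]],[[0,-1,0],[0,0,0]],[[0,-1,0],[0,0,0]],[[0,-1,0],[0,0,0]]]'
python3 -m pendant '[[[0,-1,0],[0,0,0]],[[0,-1,0],[0,0,0]],[[0,-1,0],[0,0,0]],[[0,-1,0],[0,0,0]],[[0,-1,0],[0,0,0]],[[0,-1,0],[0,0,0]],[[0,-1,0],[0,0,0]],[[0,-1,0],[0,0,0]]]' >/dev/null
python3 -m pendant '[[[0,-1,0],[0,0,0]],[[0,-1,0],[0,0,0]],[[0,-1,0],[0,0,0]],[[0,-0.3,0],[0,0,0]],[[0,0,0],[0,0,0]],[[0,0,0],[0,0,0]]]'
python3 to.py .438,.194,.05 .438,.194,.0155
python3 - <<'E'
from h import *
im=get_image("side"); cv2.imwrite("pics/a9.png",cv2.resize(im["img"][100:190,250:350],None,fx=5,fy=5,interpolation=cv2.INTER_CUBIC))
E
```

```text
time_s: 44.12
position: [0.4349, -0.2575, 0.1463]
tool_rot: [[0.985, -0.001, 0.174], [-0.001, -1.0, -0.0], [0.174, 0.0, -0.985]]
ft_force: [-0.1, 0.3, 0.5]
grip_width: 0.0301
gripper_force: 49.7
time_s: 45.88
position: [0.4352, 0.1923, 0.1459]
tool_rot: [[0.985, -0.001, 0.174], [-0.001, -1.0, -0.0], [0.174, 0.0, -0.985]]
ft_force: [0.0, 0.0, -1.0]
grip_width: 0.0304
gripper_force: 49.7
45.875 [0.4352 0.1923 0.1459] w 0.0304 gf 49.7
.438,.194,.05 [-0.348 -0.044  2.374] rows>= 3.0
.438,.194,.0155 [-0.15  -0.     0.849] rows>= 1.0
```

View pics/a9.png

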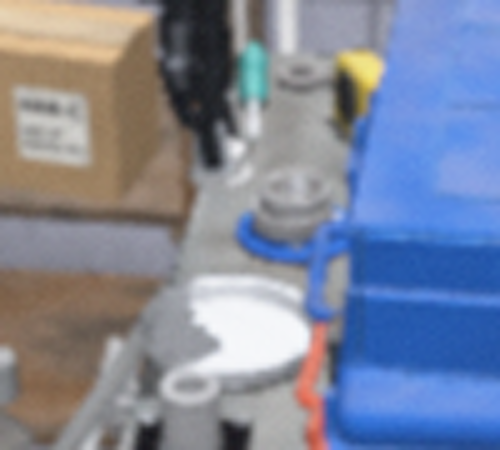

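The nut is held at (238,160), and the dish is below at (235,330). Lowering.

```bash
python3 -m pendant '[[[-0.1,-0.04,0.85],[0,0,0]],[[-0.12,0,0.85],[0,0,0]],[[-0.12,0,0.8],[0,0,0]],[[-0.1,0,0.45],[0,0,0]],[[-0.02,0,0.12],[0,0,0]],[[0,0,0],[0,0,0]],[[0,0,0],[0,0,0]]]'
python3 to.py .438,.194,.0153
```

```text
time_s: 46.8
position: [0.4389, 0.1947, 0.0226]
tool_rot: [[0.985, -0.001, 0.175], [-0.001, -1.0, 0.0], [0.175, -0.0, -0.985]]
ft_force: [-0.1, 1.2, -0.6]
grip_width: 0.0307
gripper_force: 49.7
46.8 [0.4389 0.1947 0.0226] w 0.0307 gf 49.7
.438,.194,.0153 [-0.054  0.017  0.175] rows>= 1.0
```

```bash
python3 -m pendant '[[[-0.02,0,0.1],[0,0,0]],[[-0.01,0,0.06],[0,0,0]],[[0,0,0],[0,0,0]],[[0,0,0],[0,0,0]]]'
python3 to.py .438,.194,.0153
```

```text
time_s: 47.3
position: [0.4383, 0.1948, 0.0152]
tool_rot: [[0.985, -0.0, 0.174], [-0.0, -1.0, -0.0], [0.174, -0.0, -0.985]]
ft_force: [-0.2, -0.2, -0.3]
grip_width: 0.0306
gripper_force: 49.7
47.3 [0.4383 0.1948 0.0152] w 0.0306 gf 49.7
.438,.194,.0153 [-0.008  0.019 -0.003] rows>= 1.0
```

```bash
python3 -m pendant '[[[0,0,0],[0,0,0]],[[0,0,0],[0,0,0]],[[0,0,0],[0,0,0]]]' 0.55
python3 -m pendant '[[[0.04,0,-0.25],[0,0,0]],[[0.17,0,-0.95],[0,0,0]],[[0.17,0,-0.95],[0,0,0]],[[0.17,0,-0.95],[0,0,0]],[[-0.1,1,0],[0,0,0]],[[0,1,0],[0,0,0]],[[0,1,0],[0,0,0]],[[0,1,0],[0,0,0]]]'
python3 -m pendant '[[[0,1,0],[0,0,0]],[[0,1,0],[0,0,0]],[[0,1,0],[0,0,0]],[[0,1,0],[0,0,0]],[[0,1,0],[0,0,0]],[[0,1,0],[0,0,0]],[[0,0.5,0],[0,0,0]],[[0,0,0],[0,0,0]]]'
python3 - <<'E'
from h import *
im=get_image("side"); cv2.imwrite("pics/b1.png",cv2.resize(im["img"][110:240,240:360],None,fx=4.5,fy=4.5,interpolation=cv2.INTER_CUBIC))
P=cloud(im).reshape(-1,3)
for x,y,lo in((.469,.3575,.035),(.436,-.0435,.042),(.435,.0465,.05),(.438,.195,.018)):
    q=P[(np.hypot(P[:,0]-x,P[:,1]-y)<.03)&(P[:,2]>lo)&(P[:,2]<.09)]; print(len(q),np.percentile(q[:,2],[10,50,90]).round(4),circ(q[:,:2]))
E
```

```text
time_s: 47.68
position: [0.4384, 0.1948, 0.0153]
tool_rot: [[0.985, -0.0, 0.174], [-0.0, -1.0, 0.0], [0.174, -0.0, -0.985]]
ft_force: [0.4, -0.5, -0.5]
grip_width: 0.0469
gripper_force: 0.0
time_s: 48.68
position: [0.4343, 0.0336, 0.1412]
tool_rot: [[0.985, 0.0, 0.175], [0.0, -1.0, -0.0], [0.175, 0.0, -0.985]]
ft_force: [0.6, -0.2, -0.6]
grip_width: 0.047
gripper_force: 0.0
time_s: 49.68
position: [0.4343, -0.2257, 0.1406]
tool_rot: [[0.985, -0.002, 0.174], [-0.002, -1.0, -0.0], [0.174, -0.0, -0.985]]
ft_force: [0.8, 1.1, -0.9]
grip_width: 0.0466
gripper_force: 0.0
81 [0.037  0.0405 0.0444] [0.4687, 0.3572, 0.0288, 0.4693, 0.3518]
102 [0.0441 0.0482 0.0511] [0.4356, -0.0468, 0.0231, 0.4373, -0.0497]
76 [0.0517 0.0583 0.0612] [0.436, 0.0447, 0.0202, 0.4347, 0.0424]
45 [0.0203 0.0227 0.0251] [0.4409, 0.1923, 0.0185, 0.4397, 0.1915]
```

View pics/b1.png

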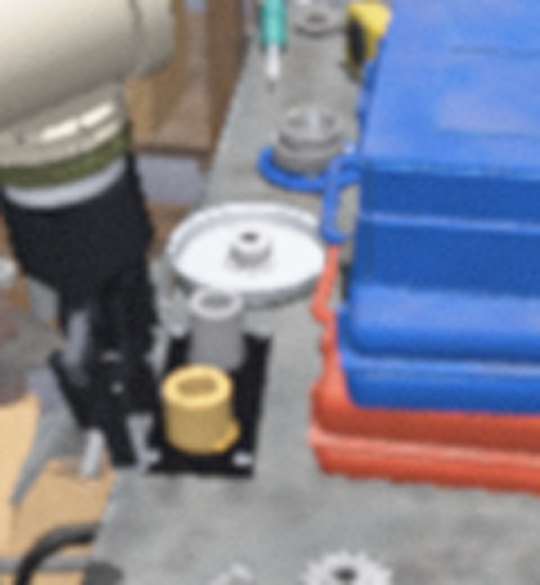

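The picture shows the bearings stacked at (308,140), the nut flat in the dish at (250,248), and both bushes down at (217,325) and (197,408). The pinion at (345,570) is untouched, and the hand is clear. Handing in.

```bash
python3 -c "
from rig import *; print(close_job())"
```

```text
the job is handed in; nothing more can be done
None
```

The job is handed in: bearings stacked on the post (large below, small on top), both bushes down on their stubs, wheel nut flat in the dish and the pinion untouched, after about 50 s of the 128 s allowed; `close_job()` returned no verdict.

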